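# Change over the ware on the warm-air dryer

### The job

Change over the ware on the pottery dryer: turn the isolator off before touching any dish, move all the dry dishes from the rails to the ware board, and lay every fresh dish from the table squarely across the two narrow rails, centred and level, foot up. Every dish, on the rails or on the board, must lie flat and clear of its neighbours; once all are in place, turn the isolator back on. Do not shove or knock over the jars or the mug.

Things in the scene. Friction and masses are not known exactly. Their poses are not given: they have to be found in the camera images.
- fresh1_mid (a point): Fresh dish (may be absent), at first on the table: oval clay dish lying rim down, foot up, 132 long x 90 wide x 48 high, 0.22 kg. Grip it by its foot: oval ring 74 long x 36 wide with nearly straight long sides, 24 tall, on the flat middle (24 above the rim). Point: the dish's centre, 24 above the rim; x = long axis, y = short axis, z = up.
- fresh2_mid (a point): Fresh dish (may be absent), at first on the table: oval clay dish lying rim down, foot up, 132 long x 90 wide x 48 high, 0.22 kg. Grip it by its foot: oval ring 74 long x 36 wide with nearly straight long sides, 24 tall, on the flat middle (24 above the rim). Point: the dish's centre, 24 above the rim; x = long axis, y = short axis, z = up.
- fresh3_mid (a point): Fresh dish (may be absent), at first on the table: oval clay dish lying rim down, foot up, 132 long x 90 wide x 48 high, 0.22 kg. Grip it by its foot: oval ring 74 long x 36 wide with nearly straight long sides, 24 tall, on the flat middle (24 above the rim). Point: the dish's centre, 24 above the rim; x = long axis, y = short axis, z = up.
- dry1_mid (a point): Dry dish (may be absent), at first on the dryer's rails: same oval clay dish lying rim down, foot up, 132 long x 90 wide x 48 high, 0.22 kg. Grip it by its foot: oval ring 74 long x 36 wide with nearly straight long sides, 24 tall, on the flat middle (24 above the rim). Point: the dish's centre, 24 above the rim; x = long axis, y = short axis, z = up.
- dry2_mid (a point): Dry dish (may be absent), at first on the dryer's rails: same oval clay dish lying rim down, foot up, 132 long x 90 wide x 48 high, 0.22 kg. Grip it by its foot: oval ring 74 long x 36 wide with nearly straight long sides, 24 tall, on the flat middle (24 above the rim). Point: the dish's centre, 24 above the rim; x = long axis, y = short axis, z = up.
- dry3_mid (a point): Dry dish (may be absent), at first on the dryer's rails: same oval clay dish lying rim down, foot up, 132 long x 90 wide x 48 high, 0.22 kg. Grip it by its foot: oval ring 74 long x 36 wide with nearly straight long sides, 24 tall, on the flat middle (24 above the rim). Point: the dish's centre, 24 above the rim; x = long axis, y = short axis, z = up.
- dryer: Fixed warm-air dryer. Grey plenum, 190 deep (x), 380 long (y), slotted deck 60 above the table, bearing the rails; beside it, at y = -190 to -330, the fan box, 170 deep, 115 tall, with the isolator on top. Origin: on the table under the middle of the rails; x across the rails, away from the robot; y along the rails; z up.
- rails_mid (a point): Middle of the dryer's two narrow wooden rails, 90 above the table, level with their tops; axes as the dryer's. Each rail is 10 wide, 360 long (along y), 30 tall on the deck; they are centred at x = -36 and +36 mm. Three dishes fit across them at y = -115, 0, +115. A dish that slips off lies tilted on the deck.
- isolator (a joint): Isolator handle, turning about a vertical axis, rad: 0 = off (bar along the rails), 1.571 = on (bar across the rails), growing clockwise seen from above. Over-centre snap: past half-way (0.785) it springs to the nearer end and stays, held there by about 0.24 N m. Starts on.
- isolator_grip (a point): Middle of the isolator's black bar, on its axis, 138 above the table. The bar is 74 long, 16 wide, its sides from 13 below to 13 above this point; a flat disc 54 across lies beneath it. y = along the bar; x, y turn with the handle.
- ware_board: Loose plywood ware board lying flat, 190 (x) x 360 (y) x 18 thick, 0.9 kg. Origin: centre of its underside; y along its length, z up. Three dishes fit on it at y = -115, 0 and +115 mm, long axes across the board.
- jar_a: Bystander: small jar with a black cap, 52 across, 75 tall mm. Origin: middle of its underside.
- jar_b: Bystander: small jar with a white cap, 52 across, 75 tall mm. Origin: middle of its underside.
- mug: Bystander: blue ceramic mug, 76 across, 85 tall mm. Origin: middle of its underside.
There are look-alikes about, which are no part of the job. Leave any red look-alike of the part that bears fresh3_mid alone.

How it is judged:
By the outcome, as a careful person would: the job done as asked, in the order asked, and still so for the second after the job is handed in, with the robot touching nothing.
Of fresh1, fresh2, fresh3 only 2 to 3 are there at a start; the rules pass over those that are not, and their reading is None.
Of dry1, dry2, dry3 only 2 to 3 are there at a start; the rules pass over those that are not, and their reading is None.
At some moment in a run one of fresh1, fresh2, fresh3, dry1, dry2, dry3, ware_board may be knocked a few centimetres aside while the robot is not near it.
Once in a run the grip may slacken for a moment while it holds something.
It also fails if it takes over 210 s, if anything falls off the work surface, if the arm or the gripper's body presses on something with over 40 N, if the wrist force passes 120 N, or if a joint passes its speed limit or range.

### The arm

A 6-joint arm with a two-finger parallel gripper is mounted at the origin on the work surface. World frame = base frame: x ahead of the robot, y to its left, z up, the work surface at z = 0. Lengths are in m, angles in degrees, forces in N, time in s.
With the tool pointing down it reaches from about 0.2 to 0.875 m from the base axis. Payload 3.4 kg.
Tool frame: the origin (TCP) lies on the centre line of the jaws, within the pads' length; the fingertips stand 8 mm ahead of it and the grasp point (between the pads) lies 11 mm behind it; z points along the fingers, y is the line along which they close (so a half turn about z gives the same grasp; the last joint's range is limited). The gripper opens to 94 mm and grips with 3 to 60 N. Pads are 16 mm wide; open, the fingers measure 119 mm over their backs; the gripper's body (75 mm by 177 mm) begins 78 mm behind the grasp point.
Start: joints at [65.031, 15.808, 86.224, -0, 77.962, -6.933], TCP at [0.178, 0.547, 0.213] pointing down, gripper open.
Joint ranges: [-165.64, 165.64], [-43.16, 119.46], [12.63, 154.43], [-67.54, 247.53], [6.08, 155.33], [-154.97, 154.97]. Speed limits (degrees/s): [147.25, 147.25, 180, 180, 180, 180].

### API

Orientations are given as [roll, pitch, yaw] about the fixed x, y, z axes, in that order (R = Rz(yaw) Ry(pitch) Rx(roll)).
In Python, from plant import arm, optics, workorder gives the robot as it stands.
- The arm moves only by the shell command python3 -m inch 'ROWS'. ROWS is a JSON object of lists of equal length, an entry for each row: "travel": the shift along the world's x, y, z in cm, a list of three; "delta_rot": the turn, a rotation vector about the world's x, y, z in rad, a list of three; "claw": the finger opening in cm, from 0 to 9.4. In form: {"travel": [[tx, ty, tz], ...], "delta_rot": [[wx, wy, wz], ...], "claw": [claw, ...]}. A call has 1 to 10 rows; each row is the pose to reach, as a shift and turn from the pose commanded when the call began; what a row does not reach only later rows make up. A row lasts 1/8 s, in which the tool goes at most 62.5 mm and 10.7 degrees, less where a joint would pass 70% of its speed; a pose out of reach is approached as far as the arm can. A call with a gripper value outside its range is refused whole. The fingers move at their own pace and stop on an object; the grip force is fixed at half the most. Time passes only in rows, so rows that repeat a pose let the fingers close. It gives the time, the measured TCP pose, the force, the opening and the grip force at its end, in the units of the state.
- arm.observe(): the state, without advancing time (a new reading comes with each control period).
- optics.camera(name): name is "side" or "top" or "wrist"; returns the picture (420x560x3 uint8, red, green, blue); there is no depth.
- optics.camera_model(name): a dict with "fx", "fy", "cx", "cy" (pixels), "R" (3x3) and "t" (3): a world point X has camera coordinates R X + t. Camera axes: x right, y down, z forward; pixel columns grow to the right and rows downward; lengths in m; the calibration is good to about 2 mm. A picture is of the moment at which its call begins: read the wrist's pose just before it. camera_model takes no time and is no camera call; for the wrist camera it gives the pose at the moment of the call.
- workorder.job_done(): hands the job in; it is judged then, once.
The state is a dict: "time": time; "q": joint angles; "qvel": joint speeds; "effort": joint torques, N m; "eef_pos": TCP position; "tcp_rot": TCP orientation; "wrist_force": force on the tool from outside, world axes, zero at the start; "ft_torque": the same for the moment, N m; "finger_gap": opening from 0.0 (shut) to 1.0 (fully open); "finger_force": force on a finger pad.
Only numpy, scipy, OpenCV 4.12 (cv2) and the standard library are available. Lean on these libraries where they do the work, as an engineer would, in place of code of your own. Each camera call takes 0.05 s, during which the arm holds its last target. There are 200 camera calls.

## Working session

There is one attempt and no reset: what is moved stays moved. The work goes in short steps, Python scripts to look and compute and a shell command to move; the robot and the scene stay as the last step left them, time stands still between calls to the robot, and variables do not carry over. Pictures are saved under pics/ and viewed, at most 14 in all, crops included, and the job is handed in when it is done.

```bash
mkdir -p pics; ls; python3 - <<'E'
from plant import arm, optics
import cv2
s=arm.observe();print({k:s[k] for k in('time','eef_pos','tcp_rot','finger_gap','wrist_force')})
for n in('top','side'):
    cv2.imwrite(f'pics/{n}0.png',cv2.cvtColor(optics.camera(n),cv2.COLOR_RGB2BGR));m=optics.camera_model(n);print(n,m)
E
```

```text
pics
{'time': 0.0, 'eef_pos': array([0.17781891, 0.54623796, 0.21263787]), 'tcp_rot': array([-1.79900684e+02, -1.02728392e-02,  1.61962615e+02]), 'finger_gap': 1.0000667620635302, 'wrist_force': array([-0.29203206,  0.36852165,  0.125853  ])}
top {'fx': 514.9222726411142, 'fy': 514.9222726411142, 'cx': 281.7541073857172, 'cy': 206.6281736148407, 'R': array([[-0.0231357 , -0.99972576,  0.00362498],
       [-0.99602087,  0.02273751, -0.086171  ],
       [ 0.08606495, -0.00560418, -0.99627377]]), 't': array([0.14241962, 0.58439071, 1.56733915])}
side {'fx': 521.3981718193127, 'fy': 521.3981718193127, 'cx': 282.0383753862756, 'cy': 212.0218702706143, 'R': array([[ 0.71555827, -0.69850231, -0.00841938],
       [-0.49885088, -0.50252044, -0.70613101],
       [ 0.48900323,  0.5094779 , -0.70803115]]), 't': array([-0.31882115,  0.42919455,  1.53146212])}
```

View pics/top0.png

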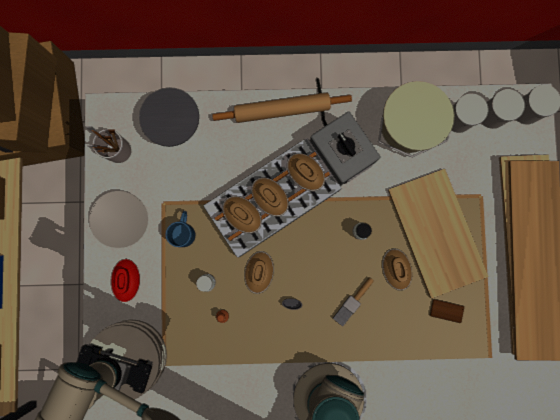

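View pics/side0.png

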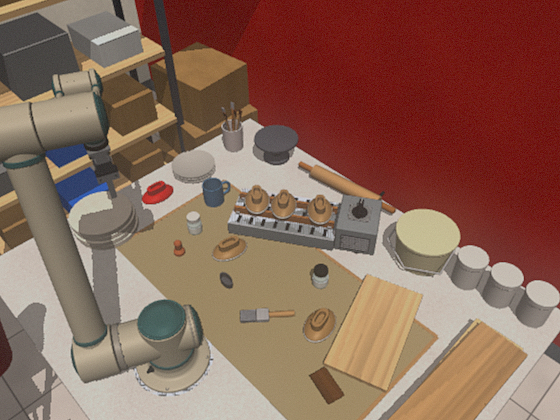

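The top view shows three dry dishes on the rails at about (241,213), (270,196) and (307,172), with the isolator at (346,146). Two fresh dishes are on the table at (260,272) and (397,268). The red look-alike is at (125,280). The ware board is at (437,232), and the darker stack at (530,255) is a look-alike. The jars are at (363,230) and (204,284), and the mug is at (180,233). Next is one enlarged crop to confirm.

```bash
cat > h.py <<'E'
import numpy as np, cv2
from plant import arm, optics
def ray(m,px,z):
    R=np.array(m['R']);t=np.array(m['t']);c=-R.T@t
    px=np.atleast_2d(px).astype(float)
    d=np.c_[(px[:,0]-m['cx'])/m['fx'],(px[:,1]-m['cy'])/m['fy'],np.ones(len(px))]@R
    return c+d*((z-c[2])/d[:,2])[:,None]
def proj(m,X):
    p=np.atleast_2d(X)@np.array(m['R']).T+m['t'];return np.c_[p[:,0]/p[:,2]*m['fx']+m['cx'],p[:,1]/p[:,2]*m['fy']+m['cy']]
def st():
    s=arm.observe();print('t%.2f'%s['time'],'pos',np.round(s['eef_pos']*100,2),'rot',np.round(s['tcp_rot'],2),'gap',round(s['finger_gap']*9.4,2),'F',np.round(s['wrist_force'],1),'ff',np.round(s['finger_force'],1))
E
python3 - <<'E'
from h import *
im=cv2.imread('pics/top0.png')
c=im[100:330,190:500];cv2.imwrite('pics/crop0.png',cv2.resize(c,None,fx=2.58,fy=2.58,interpolation=cv2.INTER_CUBIC))
hsv=cv2.cvtColor(im,cv2.COLOR_BGR2HSV)
for p in[(260,262),(250,270),(397,258),(390,262),(241,200),(270,185),(300,165),(437,232),(300,240),(225,240),(447,310)]:print(p,hsv[p[1],p[0]])
m=optics.camera_model('top')
print(ray(m,[(390,188),(444,170),(487,276),(432,298)],.018), ray(m,(346,146),.151))
E
```

```text
(260, 262) [ 15 142 115]
(250, 270) [ 15 157  60]
(397, 258) [ 15 150  97]
(390, 262) [ 15 147  66]
(241, 200) [ 15 159  82]
(270, 185) [ 16 151  98]
(300, 165) [ 16 148  74]
(437, 232) [ 16 127 135]
(300, 240) [ 18 100 115]
(225, 240) [18 71 61]
(447, 310) [ 12 197  66]
[[ 0.63869278 -0.20986498  0.018     ]
 [ 0.69152285 -0.381244    0.018     ]
 [ 0.35968385 -0.49700912  0.018     ]
 [ 0.29684648 -0.32454848  0.018     ]] [[ 0.7474499  -0.05919385  0.151     ]]
```

View pics/crop0.png

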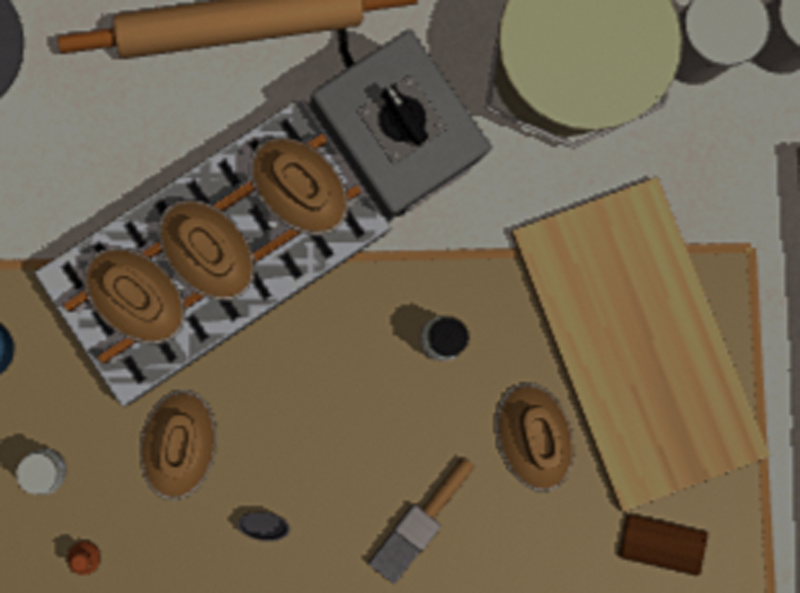

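The crop confirms two clay-brown fresh dishes, three dry dishes on the rails, the bar across the rails (on), and a pale ware board. Now I'll measure poses.

```bash
cat >> h.py <<'E'
def dishmask(im):
    h=cv2.cvtColor(im,cv2.COLOR_BGR2HSV)
    return cv2.inRange(h,(13,132,30),(17,175,255))
def dishes(im,m,amin=300,amax=1e5,k=9):
    "ellipses of dish-coloured blobs: pixel centre, contour"
    M=cv2.morphologyEx(dishmask(im),cv2.MORPH_CLOSE,np.ones((3,3),np.uint8))
    M=cv2.morphologyEx(M,cv2.MORPH_OPEN,cv2.getStructuringElement(cv2.MORPH_ELLIPSE,(k,k)))
    cs,_=cv2.findContours(M,cv2.RETR_EXTERNAL,cv2.CHAIN_APPROX_NONE)
    return [cv2.convexHull(c)[:,0] for c in cs if amin<cv2.contourArea(c)<amax]
def fit(c,m,z):
    P=ray(m,c,z)[:,:2]*1000
    (x,y),(a,b),an=cv2.fitEllipse(P.astype(np.float32))
    yaw=(an+90+90)%180-90   # long-axis direction in world
    return np.round([x,y,a,b,yaw],1)
E
python3 - <<'E'
from h import *
im=cv2.imread('pics/top0.png');m=optics.camera_model('top')
print('cam',-np.array(m['R']).T@m['t'])
for c in dishes(im,m):
    u=c.mean(0); z=.098 if u[1]<225 and u[0]<340 else .008
    print(u.round(),'mm x,y,short,long,yaw',fit(c,m,z))
g=lambda x,y:(190+x/2.58,100+y/2.58)
print(ray(m,[g(35,268),g(123,403),g(390,225)],.06).round(3))
print('rails',ray(m,[g(68,304),g(324,140),g(102,358),g(360,191)],.09).round(3))
print('box top',ray(m,[g(312,97),g(408,32),g(490,150),g(398,212)],.115).round(3),'bar',ray(m,[g(383,90),g(424,144)],.151).round(3))
print('jars',ray(m,[g(446,337),g(40,472)],.075).round(3),'mug',ray(m,(180,234),.085).round(3))
E
```

```text
cam [0.45046736 0.13787662 1.61134015]
[259. 272.] mm x,y,short,long,yaw [387.9 204.5  80.6 119.1 -10.9]
[398. 268.] mm x,y,short,long,yaw [ 387.  -224.1   80.6  120.    13.5]
[241. 213.] mm x,y,short,long,yaw [562.  247.5  82.6 120.3  46.1]
[270. 196.] mm x,y,short,long,yaw [612.5 164.2  81.9 120.   40.1]
[518. 250.] mm x,y,short,long,yaw [ 412.6 -656.8  217.4  780.2   -2.1]
[306. 171.] mm x,y,short,long,yaw [684.6  56.2  82.2 119.8  42.7]
[281. 108.] mm x,y,short,long,yaw [881.3 120.3  83.  306.  -83.2]
[44. 99.] mm x,y,short,long,yaw [928.5 881.7 309.8 444.3  26.4]
[[ 0.598  0.365  0.06 ]
 [ 0.438  0.265  0.06 ]
 [ 0.64  -0.052  0.06 ]]
rails [[ 0.553  0.324  0.09 ]
 [ 0.737  0.024  0.09 ]
 [ 0.49   0.285  0.09 ]
 [ 0.676 -0.015  0.09 ]]
box top [[ 0.782  0.039  0.115]
 [ 0.856 -0.074  0.115]
 [ 0.716 -0.163  0.115]
 [ 0.647 -0.055  0.115]] bar [[ 0.78  -0.039  0.151]
 [ 0.718 -0.082  0.151]]
jars [[ 0.506 -0.111  0.075]
 [ 0.362  0.36   0.075]] mug [[0.508 0.432 0.085]]
```

```bash
python3 -m inch '{"travel":[[28,-30,8],[57.1,-60.6,6],[57.1,-60.6,6],[57.1,-60.6,6],[57.1,-60.6,6],[57.1,-60.6,6],[57.1,-60.6,6],[57.1,-60.6,6],[57.1,-60.6,6],[57.1,-60.6,6]],"delta_rot":[[0,0,-2.25],[0,0,-2.25],[0,0,-2.25],[0,0,-2.25],[0,0,-2.25],[0,0,-2.25],[0,0,-2.25],[0,0,-2.25],[0,0,-2.25],[0,0,-2.25]],"claw":[5,5,5,5,5,5,5,5,5,5]}'; python3 -c "
from h import *
st()"
```

```text
time: 1.35
eef_pos: [0.6061, 0.0918, 0.2601]
tcp_rot: [-180.0, 0.0, 54.2]
wrist_force: [0.1, 0.3, 1.4]
finger_gap: 0.529
finger_force: 0.0
t1.35 pos [60.61  9.18 26.01] rot [-179.96    0.     54.16] gap 4.97 F [0.1 0.3 1.4] ff 0.0
```

```bash
python3 -m inch '{"travel":[[14.3,-15.2,1],[14.3,-15.2,1],[14.3,-15.2,1],[14.3,-15.2,1],[14.3,-15.2,1],[14.3,-15.2,1]],"delta_rot":[[0,0,-0.37],[0,0,-0.37],[0,0,-0.37],[0,0,-0.37],[0,0,-0.37],[0,0,-0.37]],"claw":[5,5,5,5,5,5]}'; python3 - <<'E'
from h import *
st();m=optics.camera_model('wrist');im=cv2.cvtColor(optics.camera('wrist'),cv2.COLOR_RGB2BGR);cv2.imwrite('pics/w1.png',im)
print('cam',-np.array(m['R']).T@m['t'],np.array(m['R'])[2],proj(m,[.749,-.06,.151]))
import json;json.dump({k:np.array(v).tolist() for k,v in m.items()},open('w1.json','w'))
E
```

```text
time: 2.1
eef_pos: [0.7472, -0.0575, 0.2701]
tcp_rot: [-179.9, 0.0, 33.4]
wrist_force: [0.1, 0.9, 0.5]
finger_gap: 0.532
finger_force: 0.0
t2.10 pos [74.72 -5.75 27.01] rot [-1.7992e+02  4.0000e-02  3.3370e+01] gap 5.0 F [0.1 0.9 0.5] ff 0.0
cam [ 0.81412754 -0.0134289   0.44067183] [-0.23022548 -0.14981366 -0.96153632] [[287.5058235  209.03415994]]
```

View pics/w1.png

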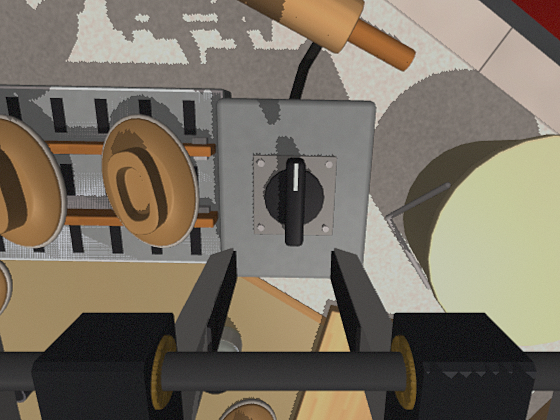

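The bar runs from (297,160) to (294,244), between and ahead of the fingers. The rails run near rows 150 and 217, ending at about x=215.

```bash
python3 - <<'E'
from h import *
import json
m=json.load(open('w1.json'))
B=ray(m,[(297,160),(294,244)],.151);print('bar',B.round(4),B.mean(0).round(4),np.degrees(np.arctan2(*(B[0]-B[1])[[1,0]])))
im=cv2.imread('pics/w1.png');h=cv2.cvtColor(im,cv2.COLOR_BGR2HSV)
for y in range(135,230,6):print(y,h[y,208],h[y,90])
E
```

```text
bar [[ 0.7868 -0.044   0.151 ]
 [ 0.7264 -0.0816  0.151 ]] [ 0.7566 -0.0628  0.151 ] 31.916728350055735
135 [30 10 79] [70 10 80]
141 [90  4 69] [11 71 68]
147 [ 14 173 152] [ 14 175 147]
153 [ 14 175 165] [ 14 172 147]
159 [ 30   2 111] [ 90   2 127]
165 [ 70   6 131] [ 45   4 128]
171 [ 20   6 129] [ 45   8 132]
177 [ 15   4 130] [ 45   8 125]
183 [ 40   6 131] [ 30   6 129]
189 [ 60   2 132] [113   6 157]
195 [ 30   4 136] [111  10 176]
201 [45  6 80] [  4  17 123]
207 [15  7 70] [174  11 120]
213 [ 13 157  60] [ 15 185  62]
219 [ 14 172 142] [ 13 168 150]
225 [ 14 177 163] [ 11  87 132]
```

```bash
python3 -m inch '{"travel":[[0.9,-0.5,-4],[0.9,-0.5,-9],[0.9,-0.5,-13.0],[0.9,-0.5,-13.0],[0.9,-0.5,-13.0],[0.9,-0.5,-13.0],[0.9,-0.5,-13.0],[0.9,-0.5,-13.0],[0.9,-0.5,-13.0],[0.9,-0.5,-13.0]],"delta_rot":[[0,0,-0.02],[0,0,-0.02],[0,0,-0.02],[0,0,-0.02],[0,0,-0.02],[0,0,-0.02],[0,0,-0.02],[0,0,-0.02],[0,0,-0.02],[0,0,-0.02]],"claw":[5,5,5,5,1,1,1,1,1,1]}'
```

```text
time: 3.4
eef_pos: [0.7568, -0.0624, 0.1416]
tcp_rot: [-179.9, -0.1, 32.2]
wrist_force: [-2.6, 3.1, 5.4]
finger_gap: 0.166
finger_force: 30.0
```

```bash
python3 -m inch '{"travel":[[0,0,0],[0,0,0],[0,0,0],[0,0,0],[0,0,0],[0,0,0],[0,0,0],[0,0,0],[0,0,0],[0,0,0]],"delta_rot":[[0,0,0.17],[0,0,0.34],[0,0,0.51],[0,0,0.68],[0,0,0.85],[0,0,1.02],[0,0,1.19],[0,0,1.36],[0,0,1.5],[0,0,1.57]],"claw":[1,1,1,1,1,1,1,1,1,1]}';python3 -m inch '{"travel":[[0,0,0],[0,0,0],[0,0,0],[0,0,0],[0,0,4],[0,0,8],[0,0,12],[0,0,12]],"delta_rot":[[0,0,0],[0,0,0],[0,0,0],[0,0,0],[0,0,0],[0,0,0],[0,0,0],[0,0,0]],"claw":[1,5,5,5,5,5,5,5]}'
python3 - <<'E'
from h import *
st();m=optics.camera_model('wrist');im=cv2.cvtColor(optics.camera('wrist'),cv2.COLOR_RGB2BGR)
im2=cv2.cvtColor(optics.camera('top'),cv2.COLOR_RGB2BGR)
cv2.imwrite('pics/w2.png',im);cv2.imwrite('pics/top2.png',im2)
import json;json.dump({k:np.array(v).tolist() for k,v in m.items()},open('w2.json','w'))
E
```

```text
time: 4.65
eef_pos: [0.7536, -0.0617, 0.1417]
tcp_rot: [-179.8, -0.3, 122.3]
wrist_force: [-7.7, 5.0, 9.5]
finger_gap: 0.162
finger_force: 30.0
time: 5.65
eef_pos: [0.759, -0.0641, 0.2647]
tcp_rot: [179.6, 0.3, 122.1]
wrist_force: [-0.1, -0.5, 0.4]
finger_gap: 0.537
finger_force: 0.0
t5.65 pos [75.9  -6.41 26.47] rot [179.65   0.33 122.13] gap 5.05 F [-0.1 -0.5  0.4] ff 0.0
```

View pics/w2.png

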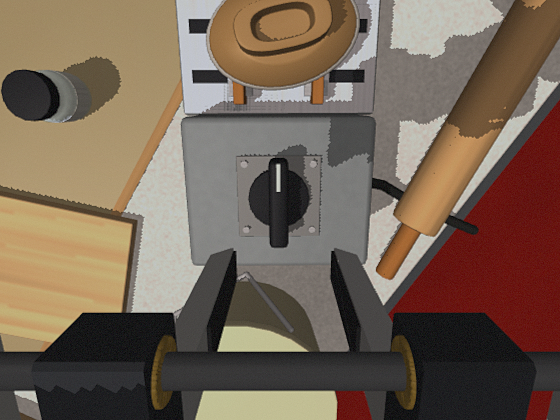

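The isolator is now off, with the bar along the rails. Next I'll check the nearest dry dish against the first wrist view.

```bash
python3 - <<'E'
from h import *
import json
for n in('w1','w2'):
    m=json.load(open(n+'.json'));im=cv2.imread(f'pics/{n}.png')
    for c in dishes(im,m,4000,40000,25):print(n,c.mean(0).round(),fit(c,m,.098))
m=optics.camera_model('top')
for c in dishes(cv2.imread('pics/top2.png'),m):print(c.mean(0).round(),fit(c,m,.098),fit(c,m,.008))
E
```

```text
w2 [283.  51.] [684.1  55.5  84.  123.3  42.9]
[257. 268.] [394.2 202.8  71.3 109.7 -16.1] [390.8 206.7  75.5 116.3 -16.1]
[398. 269.] [ 390.7 -203.9   75.8  112.9   13.7] [ 387.2 -224.2   80.3  119.6   13.7]
[243. 214.] [562.1 248.2  82.5 120.4  47.2] [568.7 254.7  87.4 127.5  47.2]
[269. 195.] [612.5 164.3  82.  120.3  40. ] [622.2 165.9  86.9 127.5  40. ]
[519. 252.] [ 414.2 -615.1  213.6  720.1   -2.5] [ 412.1 -659.9  226.3  762.9   -2.5]
[306. 173.] [684.2  55.9  81.9 119.6  41.4] [698.   51.   86.7 126.7  41.4]
[280. 108.] [881.  121.1  86.5 301.5 -83.1] [906.6 120.1  91.7 319.5 -83.1]
[ 48. 106.] [929.3 878.9 300.9 446.1  23.2] [957.7 922.9 318.8 472.7  23.2]
```

```bash
python3 -m inch '{"travel":[[-4,6,0],[-7.5,12,0],[-7.5,12,0],[-7.5,12,0],[-7.5,12,0],[-7.5,12,-3],[-7.5,12,-6],[-7.5,12,-8],[-7.5,12,-8],[-7.5,12,-8]],"delta_rot":[[0,0,-0.17],[0,0,-0.34],[0,0,-0.51],[0,0,-0.68],[0,0,-0.85],[0,0,-1.02],[0,0,-1.19],[0,0,-1.39],[0,0,-1.39],[0,0,-1.39]],"claw":[5.6,5.6,5.6,5.6,5.6,5.6,5.6,5.6,5.6,5.6]}'
```

```text
time: 7.0
eef_pos: [0.682, 0.0564, 0.1801]
tcp_rot: [-180.0, 0.0, 42.6]
wrist_force: [0.5, -0.1, -0.1]
finger_gap: 0.593
finger_force: 0.0
```

```bash
python3 -m inch '{"travel":[[0.2,-0.1,-3],[0.2,-0.1,-5.3],[0.2,-0.1,-5.4],[0.2,-0.1,-5.4],[0.2,-0.1,-5.4],[0.2,-0.1,-5.4],[0.2,-0.1,-5.4],[0.2,-0.1,-5.4]],"delta_rot":[[0,0,0],[0,0,0],[0,0,0],[0,0,0],[0,0,0],[0,0,0],[0,0,0],[0,0,0]],"claw":[5.6,5.6,5.6,2.5,2.5,2.5,2.5,2.5]}'
```

```text
time: 8.0
eef_pos: [0.6849, 0.0556, 0.128]
tcp_rot: [179.9, -0.1, 42.5]
wrist_force: [-0.4, 0.3, 5.5]
finger_gap: 0.378
finger_force: 29.9
```

```bash
python3 -m inch '{"travel":[[0,0,4],[0,0,10],[-2,-5,11],[-3,-11,11],[-4,-17,11],[-5,-23,11],[-7,-29,11],[-7.9,-35,11],[-7.9,-37.2,8],[-7.9,-37.2,5]],"delta_rot":[[0,0,0],[0,0,0],[0,0,0.17],[0,0,0.34],[0,0,0.51],[0,0,0.68],[0,0,0.85],[0,0,1.02],[0,0,1.16],[0,0,1.16]],"claw":[2.5,2.5,2.5,2.5,2.5,2.5,2.5,2.5,2.5,2.5]}'; python3 - <<'E'
from h import *
st();m=optics.camera_model('wrist');im=cv2.cvtColor(optics.camera('wrist'),cv2.COLOR_RGB2BGR)
im2=cv2.cvtColor(optics.camera('top'),cv2.COLOR_RGB2BGR)
cv2.imwrite('pics/w3.png',im);cv2.imwrite('pics/top3.png',im2)
mt=optics.camera_model('top')
for c in dishes(im2,mt):print(c.mean(0).round(),fit(c,mt,.098),fit(c,mt,.008))
cv2.imwrite('pics/both.png',np.hstack([cv2.resize(im,(400,300)),cv2.resize(im2[130:330,230:497],(400,300))]))
E
```

```text
time: 9.25
eef_pos: [0.6042, -0.3192, 0.1746]
tcp_rot: [-180.0, 0.0, 108.8]
wrist_force: [-0.3, 0.3, -1.9]
finger_gap: 0.379
finger_force: 30.0
t9.25 pos [ 60.42 -31.92  17.46] rot [-179.95    0.    108.82] gap 3.56 F [-0.3  0.3 -1.9] ff 30.0
[260. 271.] [391.6 200.9  76.1 113.1 -10.6] [388.1 204.6  80.6 119.8 -10.6]
[398. 268.] [ 390.6 -203.8   76.1  113.3   13.5] [ 387.  -224.1   80.6  120.    13.5]
[241. 213.] [561.4 248.4  82.6 120.5  49.2] [568.  255.   87.5 127.7  49.2]
[423. 193.] [ 608.8 -286.4   80.2  132.2   68.4] [ 618.2 -311.6   85.   140.1   68.4]
[269. 196.] [612.4 164.1  81.1 120.   39.7] [622.  165.7  85.9 127.1  39.7]
[522. 264.] [ 396.  -628.7  230.7  642.5   -6.8] [ 392.7 -674.3  244.4  680.7   -6.8]
[285. 108.] [881.8 122.7  90.2 303.8 -83.7] [907.5 121.8  95.5 321.9 -83.7]
[ 45. 110.] [928.7 880.3 302.4 446.9  23.4] [957.2 924.5 320.4 473.4  23.4]
```

View pics/both.png

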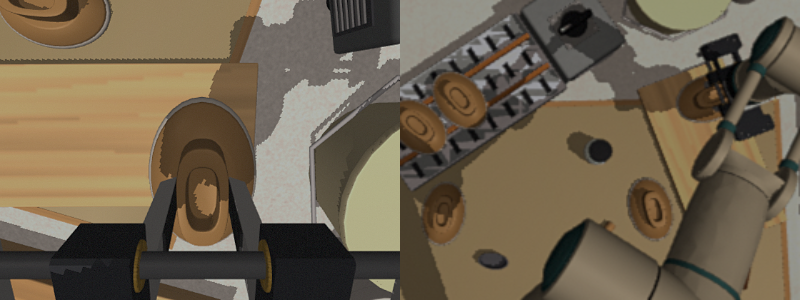

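```bash
python3 -m inch '{"travel":[[0.2,0.3,-5],[0.2,0.3,-10],[0.2,0.3,-11.6],[0.2,0.3,-11.8],[0.2,0.3,-11.8],[0.2,0.3,-11.8],[0.2,0.3,-11.8],[0.2,0.3,-9],[0.2,0.3,-4],[0.2,0.3,4]],"delta_rot":[[0,0,0],[0,0,0],[0,0,0],[0,0,0],[0,0,0],[0,0,0],[0,0,0],[0,0,0],[0,0,0],[0,0,0]],"claw":[2.5,2.5,2.5,2.5,2.5,5.6,5.6,5.6,5.6,5.6]}'
```

```text
time: 10.6
eef_pos: [0.6065, -0.3132, 0.2]
tcp_rot: [-180.0, -0.1, 109.0]
wrist_force: [0.1, -1.3, 0.3]
finger_gap: 0.598
finger_force: 0.0
```

```bash
python3 -m inch '{"travel":[[0,6,2],[0.6,12,2],[0.6,18,2],[0.6,24,2],[0.6,30,2],[0.6,36,2],[0.6,42,1],[0.6,47.7,0],[0.6,47.7,-2],[0.6,47.7,-2]],"delta_rot":[[0,0,-0.17],[0,0,-0.34],[0,0,-0.51],[0,0,-0.68],[0,0,-0.85],[0,0,-1.02],[0,0,-1.206],[0,0,-1.206],[0,0,-1.206],[0,0,-1.206]],"claw":[5.6,5.6,5.6,5.6,5.6,5.6,5.6,5.6,5.6,5.6]}'; python3 - <<'E'
from h import *
m=optics.camera_model('wrist');im=cv2.cvtColor(optics.camera('wrist'),cv2.COLOR_RGB2BGR)
cv2.imwrite('pics/w4.png',im);import json;json.dump({k:np.array(v).tolist() for k,v in m.items()},open('w4.json','w'))
mt=optics.camera_model('top');im2=cv2.cvtColor(optics.camera('top'),cv2.COLOR_RGB2BGR);cv2.imwrite('pics/top4.png',im2)
for c in dishes(im,m,4000,60000,25):print('w',c.mean(0).round(),fit(c,m,.098))
for c in dishes(im2,mt):print(c.mean(0).round(),fit(c,mt,.098),fit(c,mt,.008))
h=dishmask(im2)
E
```

```text
time: 11.85
eef_pos: [0.612, 0.1641, 0.1782]
tcp_rot: [-179.9, 0.1, 40.0]
wrist_force: [0.6, -1.2, -0.8]
finger_gap: 0.595
finger_force: 0.0
w [274. 195.] [615.9 169.3  80.9 112.4  31.5]
w [155. 191.] [561.9 247.3  84.5 123.8  48. ]
[398. 268.] [ 390.6 -203.8   76.1  113.3   13.5] [ 387.  -224.1   80.6  120.    13.5]
[234. 213.] [563.8 269.7  48.2  92.8  26. ] [570.5 277.5  51.1  98.3  26. ]
[425. 195.] [ 602.1 -293.3   78.1  115.1  -70.1] [ 611.1 -318.9   82.7  121.9  -70.1]
[519. 245.] [ 409.5 -613.3  216.7  703.7   -2.5] [ 407.1 -658.   229.6  745.6   -2.5]
[282. 107.] [880.4 119.8  73.  320.4 -83.1] [906.  118.8  77.3 339.5 -83.1]
[ 46. 103.] [928.1 880.4 305.4 447.4  24.1] [956.6 924.5 323.5 474.1  24.1]
```

```bash
python3 -m inch '{"travel":[[0,0,-3],[0,0,-5.0],[0,0,-5.2],[0,0,-5.2],[0,0,-5.2],[0,0,-5.2],[0,0,-5.2],[0,0,-2],[0,0,4],[0,0,8]],"delta_rot":[[0,0,0],[0,0,0],[0,0,0],[0,0,0],[0,0,0],[0,0,0],[0,0,0],[0,0,0],[0,0,0],[0,0,0]],"claw":[5.6,5.6,5.6,2.5,2.5,2.5,2.5,2.5,2.5,2.5]}'
```

```text
time: 13.2
eef_pos: [0.6134, 0.1635, 0.2608]
tcp_rot: [179.9, -0.1, 39.9]
wrist_force: [0.4, 0.3, -2.6]
finger_gap: 0.377
finger_force: 30.0
```

```bash
python3 -m inch '{"travel":[[-1.2,-5.5,0],[-2.4,-11,0],[-3.7,-16.5,0],[-5,-22,0],[-6.3,-27.5,0],[-7.5,-33,-1],[-8.8,-38.5,-3],[-10,-44,-5],[-11.4,-49.5,-7],[-11.4,-51.5,-10]],"delta_rot":[[0,0,0],[0,0,0.17],[0,0,0.34],[0,0,0.51],[0,0,0.68],[0,0,0.85],[0,0,1.02],[0,0,1.206],[0,0,1.206],[0,0,1.206]],"claw":[2.5,2.5,2.5,2.5,2.5,2.5,2.5,2.5,2.5,2.5]}'
```

```text
time: 14.45
eef_pos: [0.4979, -0.3552, 0.158]
tcp_rot: [-180.0, 0.1, 108.8]
wrist_force: [0.5, 0.9, -2.3]
finger_gap: 0.379
finger_force: 30.0
```

```bash
python3 -m inch '{"travel":[[0.1,0.4,-5],[0.1,0.4,-9],[0.1,0.4,-10],[0.1,0.4,-10.2],[0.1,0.4,-10.2],[0.1,0.4,-10.2],[0.1,0.4,-10.2],[0.1,0.4,-8],[0.1,0.4,-3],[0.1,0.4,4]],"delta_rot":[[0,0,0],[0,0,0],[0,0,0],[0,0,0],[0,0,0],[0,0,0],[0,0,0],[0,0,0],[0,0,0],[0,0,0]],"claw":[2.5,2.5,2.5,2.5,2.5,5.6,5.6,5.6,5.6,5.6]}'
python3 - <<'E'
from h import *
mt=optics.camera_model('top');im2=cv2.cvtColor(optics.camera('top'),cv2.COLOR_RGB2BGR);cv2.imwrite('pics/top5.png',im2)
for c in dishes(im2,mt)[:6]:print(c.mean(0).round(),fit(c,mt,.098),fit(c,mt,.026),fit(c,mt,.008))
E
```

```text
time: 15.7
eef_pos: [0.4995, -0.3471, 0.1922]
tcp_rot: [-179.9, -0.1, 109.0]
wrist_force: [0.7, -0.6, -0.6]
finger_gap: 0.596
finger_force: 0.0
[259. 270.] [391.4 201.   76.4 112.8 -11.5] [388.5 204.1  80.1 118.2 -11.5] [387.8 204.8  81.  119.5 -11.5]
[398. 268.] [ 390.6 -203.8   76.1  113.3   13.5] [ 387.8 -220.    79.7  118.6   13.5] [ 387.  -224.1   80.6  120.    13.5]
[527. 298.] [ 307.6 -677.6  258.5  453.6  -34. ] [ 300.8 -716.3  270.8  475.1  -34. ] [ 299.1 -726.   273.9  480.5  -34. ]
[436. 231.] [ 498.9 -325.6   76.8  113.4  -71.5] [ 501.2 -347.7   80.5  118.8  -71.5] [ 501.8 -353.2   81.4  120.1  -71.5]
[241. 213.] [562.1 247.5  82.2 120.4  46.2] [567.4 252.7  86.1 126.1  46.2] [568.8 254.   87.1 127.6  46.2]
[424. 197.] [ 601.8 -293.2   77.   115.9  -70.9] [ 609.  -313.7   80.7  121.4  -70.9] [ 610.8 -318.8   81.6  122.8  -70.9]
```

```bash
python3 -m inch '{"travel":[[0,6,3],[0.6,12,4],[1,18,4],[2,24,4],[3,30,4],[4,36,4],[5,42,4],[6,48,4],[6.2,54,3],[6.2,59.5,1]],"delta_rot":[[0,0,0],[0,0,-0.17],[0,0,-0.34],[0,0,-0.51],[0,0,-0.68],[0,0,-0.85],[0,0,-1.09],[0,0,-1.09],[0,0,-1.09],[0,0,-1.09]],"claw":[5.6,5.6,5.6,5.6,5.6,5.6,5.6,5.6,5.6,5.6]}'
python3 -m inch '{"travel":[[0,0,0],[0,0,0]],"delta_rot":[[0,0,0],[0,0,0]],"claw":[5.6,5.6]}'
```

```text
time: 17.0
eef_pos: [0.5631, 0.2465, 0.2037]
tcp_rot: [179.9, -0.2, 46.5]
wrist_force: [0.7, -0.6, 0.4]
finger_gap: 0.592
finger_force: 0.0
time: 17.25
eef_pos: [0.5621, 0.2438, 0.2028]
tcp_rot: [179.9, 0.0, 46.6]
wrist_force: [0.8, -0.1, 0.7]
finger_gap: 0.595
finger_force: 0.0
```

```bash
python3 -m inch '{"travel":[[0,0.4,-4],[0,0.4,-7],[0,0.4,-7.6],[0,0.4,-7.6],[0,0.4,-7.6],[0,0.4,-7.6],[0,0.4,-7.6],[0,0.4,-4],[0,0.4,2],[0,0.4,6]],"delta_rot":[[0,0,0],[0,0,0],[0,0,0],[0,0,0],[0,0,0],[0,0,0],[0,0,0],[0,0,0],[0,0,0],[0,0,0]],"claw":[5.6,5.6,5.6,2.5,2.5,2.5,2.5,2.5,2.5,2.5]}'
```

```text
time: 18.5
eef_pos: [0.5624, 0.2484, 0.2649]
tcp_rot: [179.9, -0.1, 46.5]
wrist_force: [0.9, -0.2, -2.1]
finger_gap: 0.381
finger_force: 29.9
```

```bash
python3 -m inch '{"travel":[[-1.5,-6,0],[-3,-12,0],[-4.5,-18,0],[-6,-24,0],[-7.5,-30,0],[-9,-36,0],[-10.5,-42,0],[-12.5,-48,0],[-14.5,-54,0],[-16.8,-60,-1]],"delta_rot":[[0,0,0],[0,0,0.17],[0,0,0.34],[0,0,0.51],[0,0,0.68],[0,0,0.85],[0,0,1.09],[0,0,1.09],[0,0,1.09],[0,0,1.09]],"claw":[2.5,2.5,2.5,2.5,2.5,2.5,2.5,2.5,2.5,2.5]}'
python3 -m inch '{"travel":[[0,-3.3,-2],[0,-3.3,-6],[0,-3.3,-9],[0,-3.3,-9],[0,-3.3,-9]],"delta_rot":[[0,0,0],[0,0,0],[0,0,0],[0,0,0],[0,0,0]],"claw":[2.5,2.5,2.5,2.5,2.5]}'
```

```text
time: 19.75
eef_pos: [0.4037, -0.3259, 0.256]
tcp_rot: [179.9, 0.1, 109.0]
wrist_force: [0.9, -0.2, -2.5]
finger_gap: 0.386
finger_force: 29.9
time: 20.38
eef_pos: [0.4049, -0.3575, 0.1669]
tcp_rot: [180.0, 0.1, 109.0]
wrist_force: [0.6, 0.1, -1.7]
finger_gap: 0.377
finger_force: 29.9
```

```bash
python3 -m inch '{"travel":[[-1.1,-2.7,-3],[-1.1,-2.7,-7],[-1.1,-2.7,-10],[-1.1,-2.7,-11],[-1.1,-2.7,-11],[-1.1,-2.7,-11],[-1.1,-2.7,-11],[-1.1,-2.7,-8],[-1.1,-2.7,-3],[-1.1,-2.7,4]],"delta_rot":[[0,0,0],[0,0,0],[0,0,0],[0,0,0],[0,0,0],[0,0,0],[0,0,0],[0,0,0],[0,0,0],[0,0,0]],"claw":[2.5,2.5,2.5,2.5,2.5,5.6,5.6,5.6,5.6,5.6]}'
python3 -m inch '{"travel":[[0,6,2],[0,12,3],[0,16.5,3],[0,16.5,3]],"delta_rot":[[0,0,-0.17],[0,0,-0.34],[0,0,-0.51],[0,0,-0.68]],"claw":[5.6,5.6,5.6,5.6]}'
python3 - <<'E'
from h import *
mt=optics.camera_model('top');im2=cv2.cvtColor(optics.camera('top'),cv2.COLOR_RGB2BGR);cv2.imwrite('pics/top6.png',im2)
cv2.imwrite('pics/top6c.png',cv2.resize(im2[100:330,190:500],None,fx=2.5,fy=2.5))
for c in dishes(im2,mt)[:6]:print(c.mean(0).round(),fit(c,mt,.026),fit(c,mt,.008))
E
```

```text
time: 21.62
eef_pos: [0.3929, -0.3836, 0.1995]
tcp_rot: [-180.0, -0.1, 109.0]
wrist_force: [0.3, -0.8, -0.2]
finger_gap: 0.598
finger_force: 0.0
time: 22.12
eef_pos: [0.3929, -0.216, 0.2296]
tcp_rot: [179.9, -0.0, 69.9]
wrist_force: [0.4, -1.1, 0.4]
finger_gap: 0.595
finger_force: 0.0
[259. 271.] [388.5 204.   80.3 117.7 -11.3] [387.8 204.8  81.2 119.  -11.3]
[397. 268.] [ 388.6 -219.1   79.   116.3    9.5] [ 387.9 -223.2   79.9  117.6    9.5]
[439. 227.] [ 508.3 -354.5   71.4  108.   -85.7] [ 508.9 -360.1   72.2  109.2  -85.7]
[426. 197.] [ 609.3 -314.2   81.4  120.1  -69.6] [ 611.1 -319.4   82.3  121.4  -69.6]
[518. 248.] [ 417.2 -650.3  215.5  780.8   -2.8] [ 416.8 -659.2  217.9  789.7   -2.8]
[280. 108.] [901.4 119.7  91.2 316.4 -83.2] [906.5 119.5  92.2 320.  -83.2]
```

View pics/top6c.png

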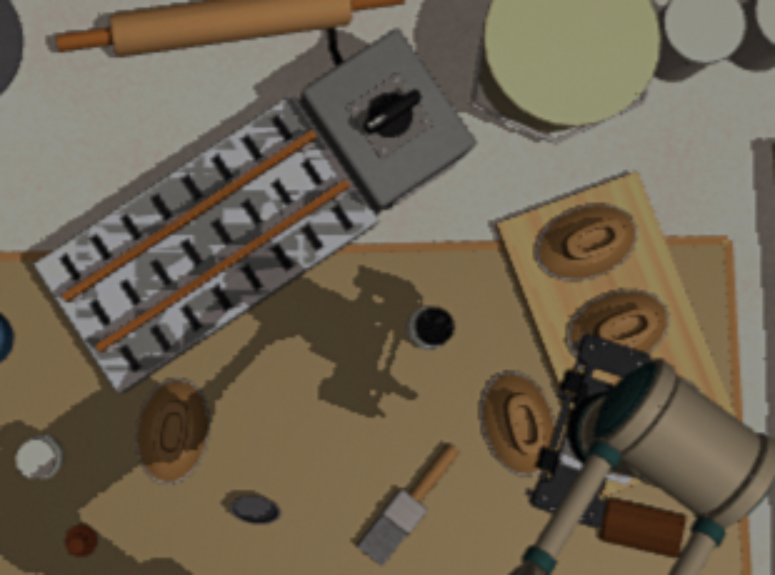

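The rails are empty, and dry dishes are on the board at (590,240) and (620,325), with the third hidden under the arm. Now I'll measure the rails by colour and the fresh dish from the wrist.

```bash
python3 - <<'E'
from h import *
mt=optics.camera_model('top')
pts=[]
for n in('top6',):
    im=cv2.imread(f'pics/{n}.png');h=cv2.cvtColor(im,cv2.COLOR_BGR2HSV)
    M=cv2.inRange(h,(10,125,30),(17,255,255));M[:,:205]=0;M[:,335:]=0;M[:140]=0;M[245:]=0
    nn,l,s,c=cv2.connectedComponentsWithStats(M)
    for i in range(1,nn):
        if s[i,4]>80:
            yx=np.argwhere(l==i)[:,::-1];P=ray(mt,yx,.09)[:,:2]*1000
            ctr=P.mean(0);u=np.linalg.svd(P-ctr,full_matrices=False)[2][0];t=(P-ctr)@u
            print('rail',s[i],'ctr',ctr.round(1),'endmid',(ctr+u*(t.max()+t.min())/2).round(1),'len',t.max()-t.min(),'yaw',np.degrees(np.arctan(u[1]/u[0]))+90)
m=optics.camera_model('wrist');im=cv2.cvtColor(optics.camera('wrist'),cv2.COLOR_RGB2BGR);cv2.imwrite('pics/w6.png',im)
for c in dishes(im,m,4000,90000,25):print('w',c.mean(0).round(),fit(c,m,.008))
E
```

```text
rail [215 152 102  68 443] ctr [645.2 176.7] endmid [645.6 176.1] len 358.5915724918458 yaw 32.31534878234951
rail [228 172 102  69 413] ctr [584.6 138.7] endmid [585.1 137.9] len 355.8000179016677 yaw 32.35468957676151
w [520. 213.] [ 624.1 -332.    86.4  116.3  -67.2]
```

View pics/w6.png

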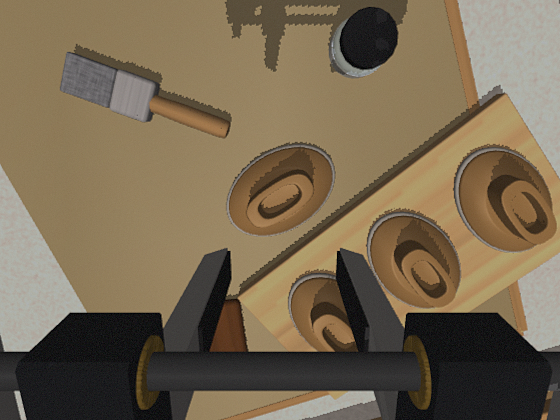

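The wrist view shows fresh2 at (280,190), clear of the board, and all three dry dishes on the board. Next I grasp fresh2.

```bash
python3 -m inch '{"travel":[[-0.5,-0.7,-2],[-0.5,-0.7,-5],[-0.5,-0.7,-8],[-0.5,-0.7,-10],[-0.5,-0.7,-12],[-0.5,-0.7,-12],[-0.5,-0.7,-12],[-0.5,-0.7,-12]],"delta_rot":[[0,0,-0.17],[0,0,-0.34],[0,0,-0.51],[0,0,-0.68],[0,0,-0.85],[0,0,-0.984],[0,0,-0.984],[0,0,-0.984]],"claw":[5.6,5.6,5.6,5.6,5.6,5.6,5.6,5.6]}'
python3 - <<'E'
from h import *
m=optics.camera_model('wrist');im=cv2.cvtColor(optics.camera('wrist'),cv2.COLOR_RGB2BGR);cv2.imwrite('pics/w7.png',im);st()
for c in dishes(im,m,4000,90000,25):print('w',c.mean(0).round(),fit(c,m,.008),fit(c,m,.026))
mt=optics.camera_model('top');im2=cv2.cvtColor(optics.camera('top'),cv2.COLOR_RGB2BGR);cv2.imwrite('pics/top7.png',im2)
for c in dishes(im2,mt)[:6]:print(c.mean(0).round(),fit(c,mt,.026),fit(c,mt,.008))
E
```

```text
time: 23.22
eef_pos: [0.3886, -0.2267, 0.1087]
tcp_rot: [180.0, -0.0, 13.8]
wrist_force: [-0.2, -0.6, 0.1]
finger_gap: 0.597
finger_force: 0.0
t23.27 pos [ 38.86 -22.66  10.87] rot [ 1.7995e+02 -3.0000e-02  1.3750e+01] gap 5.65 F [-0.2  0.1  0.7] ff 0.0
w [270. 198.] [ 387.6 -223.8   82.7  123.1   11.7] [ 392.8 -222.7   77.2  114.9   11.7]
w [469. 100.] [ 503.4 -347.9   85.2  114.1  -54.8] [ 500.9 -338.6   79.5  106.5  -54.8]
[259. 270.] [388.5 204.1  80.4 118.  -11.8] [387.8 204.8  81.3 119.4 -11.8]
[438. 230.] [ 501.6 -347.8   82.   118.7  -69.6] [ 502.2 -353.4   83.   120.1  -69.6]
[424. 197.] [ 609.2 -314.    81.1  121.   -71.3] [ 611.  -319.2   82.   122.4  -71.3]
[519. 258.] [ 417.6 -649.3  226.1  764.    -2.6] [ 417.2 -658.3  228.7  772.7   -2.6]
[280. 108.] [901.4 119.7  91.2 316.4 -83.2] [906.5 119.5  92.2 320.  -83.2]
[ 45. 103.] [949.7 913.4 318.8 473.7  24.8] [955.4 922.2 322.4 479.   24.8]
```

```bash
python3 -m inch '{"travel":[[-0.1,0.3,-4],[-0.1,0.3,-6.6],[-0.1,0.3,-7.2],[-0.1,0.3,-7.2],[-0.1,0.3,-7.2],[-0.1,0.3,-7.2],[-0.1,0.3,-7.2],[-0.1,0.3,-7.2]],"delta_rot":[[0,0,-0.01],[0,0,-0.01],[0,0,-0.01],[0,0,-0.01],[0,0,-0.01],[0,0,-0.01],[0,0,-0.01],[0,0,-0.01]],"claw":[5.6,5.6,5.6,5.6,2.5,2.5,2.5,2.5]}'
python3 -m inch '{"travel":[[0,0,4],[0,0,10],[0,0,16],[0,0,20],[0,0,20]],"delta_rot":[[0,0,0],[0,0,0],[0,0,0],[0,0,0],[0,0,0]],"claw":[2.5,2.5,2.5,2.5,2.5]}'
```

```text
time: 24.32
eef_pos: [0.388, -0.2238, 0.0371]
tcp_rot: [179.9, -0.1, 13.1]
wrist_force: [-0.5, -0.1, 5.4]
finger_gap: 0.374
finger_force: 30.0
time: 24.95
eef_pos: [0.3886, -0.224, 0.2389]
tcp_rot: [179.7, -0.2, 13.1]
wrist_force: [0.0, 0.6, -2.9]
finger_gap: 0.379
finger_force: 30.0
```

```bash
python3 -m inch '{"travel":[[4,4,1],[8,8,1],[12,12,1],[16,16,1],[20,20,1],[24,24,1],[28.9,28.5,1],[28.9,28.5,-2],[28.9,28.5,-5],[28.9,28.5,-5]],"delta_rot":[[0,0,0],[0,0,0.1],[0,0,0.2],[0,0,0.335],[0,0,0.335],[0,0,0.335],[0,0,0.335],[0,0,0.335],[0,0,0.335],[0,0,0.335]],"claw":[2.5,2.5,2.5,2.5,2.5,2.5,2.5,2.5,2.5,2.5]}'
python3 - <<'E'
from h import *
m=optics.camera_model('wrist');im=cv2.cvtColor(optics.camera('wrist'),cv2.COLOR_RGB2BGR);cv2.imwrite('pics/w8.png',im);st()
import json;json.dump({k:np.array(v).tolist() for k,v in m.items()},open('w8.json','w'))
E
```

```text
time: 26.2
eef_pos: [0.6729, 0.0623, 0.1804]
tcp_rot: [-179.6, 0.6, 32.3]
wrist_force: [-0.5, -0.9, -2.2]
finger_gap: 0.382
finger_force: 30.0
t26.25 pos [67.45  6.2  18.3 ] rot [-179.8     0.32   32.25] gap 3.57 F [-0.1  0.3 -0.7] ff 30.0
```

View pics/w8.png

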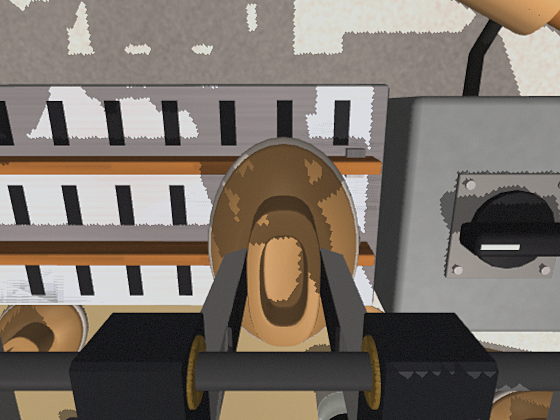

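The held dish is over the rails, with the upper rail at about rows 157–175 and the lower at 241–265. I'll measure the rails in this view too.

```bash
python3 - <<'E'
from h import *
import json
m=json.load(open('w8.json'));im=cv2.imread('pics/w8.png')
for x in(50,150):print(x,[(y,*im[y,x][::-1]) for y in range(153,180,2)],[(y,*im[y,x][::-1]) for y in range(238,270,2)])
O=np.array([615.3,157.0]);ux=np.array([.845,.534]);uy=np.array([-.534,.845])
for x in(50,150):
  for y in(157,167,175,241,254,265):
    p=ray(m,(x,y),.09)[0,:2]*1000-O;print(x,y,'x%.1f y%.1f'%(p@ux,p@uy))
p=ray(m,(381,165),.09)[0,:2]*1000-O;print('end y',p@uy)
E
```

```text
50 [(153, np.uint8(138), np.uint8(131), np.uint8(129)), (155, np.uint8(134), np.uint8(128), np.uint8(126)), (157, np.uint8(68), np.uint8(43), np.uint8(25)), (159, np.uint8(69), np.uint8(47), np.uint8(29)), (161, np.uint8(89), np.uint8(58), np.uint8(31)), (163, np.uint8(170), np.uint8(104), np.uint8(57)), (165, np.uint8(161), np.uint8(101), np.uint8(51)), (167, np.uint8(166), np.uint8(105), np.uint8(54)), (169, np.uint8(171), np.uint8(108), np.uint8(56)), (171, np.uint8(177), np.uint8(112), np.uint8(57)), (173, np.uint8(173), np.uint8(104), np.uint8(41)), (175, np.uint8(222), np.uint8(230), np.uint8(237)), (177, np.uint8(218), np.uint8(217), np.uint8(218)), (179, np.uint8(217), np.uint8(214), np.uint8(215))] [(238, np.uint8(149), np.uint8(142), np.uint8(141)), (240, np.uint8(142), np.uint8(133), np.uint8(132)), (242, np.uint8(63), np.uint8(42), np.uint8(22)), (244, np.uint8(72), np.uint8(47), np.uint8(19)), (246, np.uint8(69), np.uint8(45), np.uint8(24)), (248, np.uint8(74), np.uint8(46), np.uint8(26)), (250, np.uint8(73), np.uint8(50), np.uint8(27)), (252, np.uint8(60), np.uint8(41),
[... 1518 characters left out ...]
t8(42), np.uint8(30)), (254, np.uint8(117), np.uint8(77), np.uint8(42)), (256, np.uint8(185), np.uint8(116), np.uint8(60)), (258, np.uint8(174), np.uint8(108), np.uint8(54)), (260, np.uint8(172), np.uint8(111), np.uint8(56)), (262, np.uint8(168), np.uint8(104), np.uint8(51)), (264, np.uint8(172), np.uint8(107), np.uint8(56)), (266, np.uint8(223), np.uint8(231), np.uint8(240)), (268, np.uint8(216), np.uint8(219), np.uint8(218))]
50 157 x43.7 y56.6
50 167 x36.5 y57.9
50 175 x30.7 y59.0
50 241 x-20.4 y68.3
50 254 x-31.1 y70.2
50 265 x-40.4 y71.9
150 157 x43.7 y-15.0
150 167 x36.5 y-14.3
150 175 x30.7 y-13.7
150 241 x-20.2 y-8.4
150 254 x-30.9 y-7.2
150 265 x-40.2 y-6.3
end y -179.87914860812353
```

```bash
python3 - <<'E'
from h import *
import json
m=json.load(open('w8.json'));T=np.array([674.5,62.0]);ux=np.array([.845,.534]);uy=np.array([-.534,.845])
for px,z in(((284,137),.1465),((209,240),.1465),((359,240),.1465),((284,346),.155)):
    p=ray(m,px,z)[0,:2]*1000-T;print(px,p@ux,p@uy)
st()
E
```

```text
(284, 137) 63.19917808019107 1.0808959395213016
(209, 240) 2.857160655944483 45.776437389422426
(359, 240) 3.0305173716578437 -43.503631692696544
(284, 346) -64.52390347243131 1.0290403008776607
t26.25 pos [67.45  6.2  18.3 ] rot [-179.8     0.32   32.25] gap 3.57 F [-0.1  0.3 -0.7] ff 30.0
```

```bash
python3 -m inch '{"travel":[[0,0,0],[0,0,-2],[0,0,-2],[0,0,-2],[0,0,-2]],"delta_rot":[[0,0,0],[0,0,0],[0,0,0],[0,0,0],[0,0,0]],"claw":[2.5,2.5,2.5,2.5,2.5]}'
```

```text
time: 26.88
eef_pos: [0.6769, 0.0618, 0.1676]
tcp_rot: [179.9, -0.1, 32.2]
wrist_force: [0.6, -0.5, -2.5]
finger_gap: 0.381
finger_force: 30.0
```

```bash
python3 -m inch '{"travel":[[0.1,-0.1,-1.5],[0.1,-0.1,-3],[0.1,-0.1,-3.7],[0.1,-0.1,-4],[0.1,-0.1,-4]],"delta_rot":[[0,0,0],[0,0,0],[0,0,0],[0,0,0],[0,0,0]],"claw":[2.5,2.5,2.5,2.5,2.5]}'
```

```text
time: 27.5
eef_pos: [0.6761, 0.061, 0.1271]
tcp_rot: [-179.9, 0.1, 32.3]
wrist_force: [-4.2, 0.2, 5.3]
finger_gap: 0.38
finger_force: 30.0
```

```bash
python3 -m inch '{"travel":[[0,0,0],[0,0,0],[0,0,0],[0,0,3],[0,0,8],[0,0,12]],"delta_rot":[[0,0,0],[0,0,0],[0,0,0],[0,0,0],[0,0,0],[0,0,0]],"claw":[5.6,5.6,5.6,5.6,5.6,5.6]}'
python3 -m inch '{"travel":[[-6,3,0],[-12,6,0],[-17,9,0],[-22,11,0],[-26,13,0],[-28.8,14.4,-1],[-28.8,14.4,-4],[-28.8,14.4,-8],[-28.8,14.4,-12]],"delta_rot":[[0,0,-0.15],[0,0,-0.3],[0,0,-0.45],[0,0,-0.6],[0,0,-0.76],[0,0,-0.76],[0,0,-0.76],[0,0,-0.76],[0,0,-0.76]],"claw":[5.6,5.6,5.6,5.6,5.6,5.6,5.6,5.6,5.6]}'
python3 - <<'E'
from h import *
m=optics.camera_model('wrist');im=cv2.cvtColor(optics.camera('wrist'),cv2.COLOR_RGB2BGR);cv2.imwrite('pics/w9.png',im);st()
for c in dishes(im,m,4000,90000,25):print('w',c.mean(0).round(),fit(c,m,.008),fit(c,m,.098))
mt=optics.camera_model('top');im2=cv2.cvtColor(optics.camera('top'),cv2.COLOR_RGB2BGR);cv2.imwrite('pics/top9.png',im2)
for c in dishes(im2,mt)[:6]:print(c.mean(0).round(),fit(c,mt,.026),fit(c,mt,.098))
E
```

```text
time: 28.25
eef_pos: [0.6777, 0.0609, 0.248]
tcp_rot: [180.0, -0.1, 32.2]
wrist_force: [0.6, -0.3, 0.5]
finger_gap: 0.594
finger_force: 0.0
time: 29.38
eef_pos: [0.3896, 0.2052, 0.1256]
tcp_rot: [-179.9, -0.1, -11.3]
wrist_force: [-0.2, 0.3, 0.3]
finger_gap: 0.593
finger_force: 0.0
t29.43 pos [38.56 20.37 12.1 ] rot [179.74   0.43 -11.29] gap 5.61 F [-2.7 -1.5 -1.8] ff 0.0
w [276. 200.] [388.  204.3  83.1 123.9 -11.2] [412.8 199.7  57.2  85.2 -11.2]
w [147.  68.] [528.5 269.   26.4 138.4 -58.7] [509.5 244.2  18.2  95.2 -58.7]
[451. 265.] [ 395.5 -385.1   82.2  118.8  -71.3] [ 398.  -361.3   78.4  113.4  -71.3]
[438. 231.] [ 501.5 -347.9   81.   119.2  -70.1] [ 499.2 -325.8   77.3  113.8  -70.1]
[425. 196.] [ 608.9 -314.    80.6  121.   -69.5] [ 601.7 -293.5   76.9  115.5  -69.5]
[519. 243.] [ 412.4 -651.2  224.4  749.3   -2.6] [ 414.1 -615.4  214.2  715.3   -2.6]
[304. 176.] [685.4  57.2  85.1 125.5  32.2] [674.7  60.9  81.3 119.8  32.2]
[283. 108.] [901.4 119.9  90.3 317.7 -83.2] [880.9 120.7  86.2 303.3 -83.2]
```

View pics/top9.png

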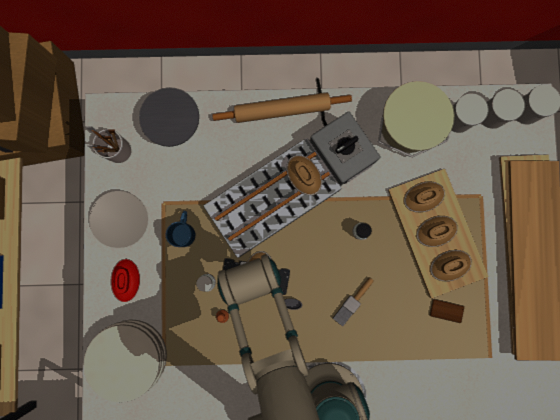

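The fresh dish lies on the rails at (305,175), within about 2 mm of its slot. The three dry dishes on the board at (425,196), (438,231) and (451,265) are clear of each other, and I see no third fresh dish. Next is fresh1.

```bash
python3 -m inch '{"travel":[[0,0,0],[0,0,-3],[0,0,-3],[0,0,-3]],"delta_rot":[[0,0,0],[0,0,0],[0,0,0],[0,0,0]],"claw":[5.6,5.6,5.6,5.6]}'
```

```text
time: 29.98
eef_pos: [0.3906, 0.2054, 0.0979]
tcp_rot: [-179.9, -0.1, -11.3]
wrist_force: [0.6, -0.7, 0.7]
finger_gap: 0.592
finger_force: 0.0
```

```bash
python3 -m inch '{"travel":[[-0.2,-0.1,-3],[-0.2,-0.1,-5.6],[-0.2,-0.1,-6.1],[-0.2,-0.1,-6.1],[-0.2,-0.1,-6.1],[-0.2,-0.1,-6.1],[-0.2,-0.1,-6.1],[-0.2,-0.1,-6.1]],"delta_rot":[[0,0,0],[0,0,0],[0,0,0],[0,0,0],[0,0,0],[0,0,0],[0,0,0],[0,0,0]],"claw":[5.6,5.6,5.6,5.6,2.5,2.5,2.5,2.5]}'
python3 -m inch '{"travel":[[0,0,4],[0,0,10],[0,0,15],[0,0,17],[0,0,17]],"delta_rot":[[0,0,0],[0,0,0],[0,0,0],[0,0,0],[0,0,0]],"claw":[2.5,2.5,2.5,2.5,2.5]}'
```

```text
time: 30.98
eef_pos: [0.3878, 0.204, 0.036]
tcp_rot: [-180.0, -0.1, -11.3]
wrist_force: [-0.6, -0.7, 5.9]
finger_gap: 0.382
finger_force: 30.0
time: 31.6
eef_pos: [0.3879, 0.2042, 0.2064]
tcp_rot: [-179.9, -0.2, -11.3]
wrist_force: [0.5, -0.2, -2.4]
finger_gap: 0.381
finger_force: 30.0
```

```bash
python3 -m inch '{"travel":[[4,1,0],[8,2,0],[12,3.5,0],[16.7,5,0],[16.7,5,0],[16.7,5,-3],[16.7,5,-4],[16.7,5,-4],[16.7,5,-4]],"delta_rot":[[0,0,0.15],[0,0,0.3],[0,0,0.45],[0,0,0.6],[0,0,0.761],[0,0,0.761],[0,0,0.761],[0,0,0.761],[0,0,0.761]],"claw":[2.5,2.5,2.5,2.5,2.5,2.5,2.5,2.5,2.5]}'
```

```text
time: 32.72
eef_pos: [0.5546, 0.254, 0.1658]
tcp_rot: [180.0, -0.1, 32.3]
wrist_force: [-0.3, 0.7, -2.1]
finger_gap: 0.378
finger_force: 30.0
```

```bash
python3 -m inch '{"travel":[[0,0.1,-1.5],[0,0.1,-3],[0,0.1,-3.7],[0,0.1,-3.95],[0,0.1,-3.95]],"delta_rot":[[0,0,0],[0,0,0],[0,0,0],[0,0,0],[0,0,0]],"claw":[2.5,2.5,2.5,2.5,2.5]}'
python3 -m inch '{"travel":[[0,0,0],[0,0,0],[0,0,0],[0,0,3],[0,0,8],[0,0,14]],"delta_rot":[[0,0,0],[0,0,0],[0,0,0],[0,0,0],[0,0,0],[0,0,0]],"claw":[5.6,5.6,5.6,5.6,5.6,5.6]}'
python3 -m inch '{"travel":[[4,-6,0],[7,-12,0],[10,-17,0],[13,-22,0],[16,-27,0],[19.5,-31.6,0],[19.5,-31.6,0],[19.5,-31.6,0],[19.5,-31.6,0]],"delta_rot":[[0,0,0.17],[0,0,0.34],[0,0,0.51],[0,0,0.68],[0,0,0.85],[0,0,1.02],[0,0,1.19],[0,0,1.36],[0,0,1.57]],"claw":[5,5,5,5,5,5,5,5,5]}'
python3 - <<'E'
from h import *
m=optics.camera_model('wrist');im=cv2.cvtColor(optics.camera('wrist'),cv2.COLOR_RGB2BGR);cv2.imwrite('pics/w10.png',im);st()
mt=optics.camera_model('top');im2=cv2.cvtColor(optics.camera('top'),cv2.COLOR_RGB2BGR);cv2.imwrite('pics/top10.png',im2)
for c in dishes(im2,mt)[:6]:print(c.mean(0).round(),fit(c,mt,.026),fit(c,mt,.098))
sd=cv2.cvtColor(optics.camera('side'),cv2.COLOR_RGB2BGR)[150:370,190:450]
cv2.imwrite('pics/both10.png',np.hstack([cv2.resize(im2[100:320,190:500],(420,300)),cv2.resize(sd,(355,300))]))
E
```

```text
time: 33.35
eef_pos: [0.5544, 0.255, 0.1261]
tcp_rot: [180.0, -0.0, 32.3]
wrist_force: [-0.6, -0.6, -0.8]
finger_gap: 0.382
finger_force: 30.0
time: 34.1
eef_pos: [0.5537, 0.2547, 0.2663]
tcp_rot: [-180.0, 0.1, 32.3]
wrist_force: [1.1, 0.6, -0.4]
finger_gap: 0.595
finger_force: 0.0
time: 35.22
eef_pos: [0.7495, -0.0615, 0.2654]
tcp_rot: [-180.0, -0.0, 121.3]
wrist_force: [-0.4, -0.0, 0.2]
finger_gap: 0.531
finger_force: 0.0
t35.27 pos [74.94 -6.14 26.55] rot [-1.7999e+02 -1.0000e-02  1.2152e+02] gap 5.0 F [ 0.5 -0.   0.7] ff 0.0
[451. 265.] [ 395.4 -385.4   81.6  118.8  -70.5] [ 397.9 -361.6   77.9  113.4  -70.5]
[437. 231.] [ 501.8 -347.9   81.7  118.7  -70.1] [ 499.5 -325.8   77.9  113.3  -70.1]
[239. 216.] [559.3 262.   86.  126.3  31.3] [554.3 256.4  82.1 120.6  31.3]
[425. 197.] [ 609.2 -314.3   80.9  120.   -70.2] [ 602.  -293.7   77.2  114.5  -70.2]
[520. 265.] [ 417.9 -649.2  223.8  773.3   -2.4] [ 419.4 -613.4  213.6  738.2   -2.4]
[304. 176.] [685.   57.4  85.7 125.2  31.9] [674.3  61.1  81.8 119.5  31.9]
```

View pics/both10.png

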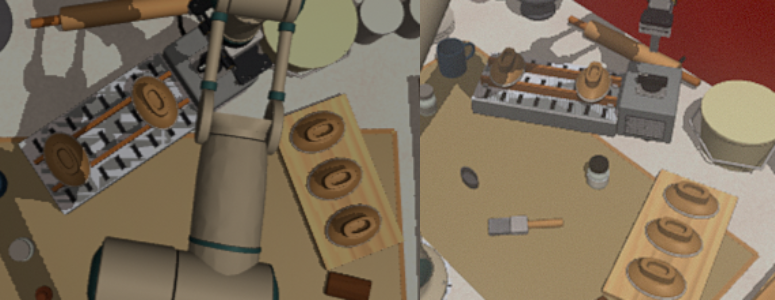

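Both fresh dishes lie flat across the rails, the three dry dishes lie clear on the board, and the mat is empty of dishes. Now I turn the isolator back on.

```bash
python3 -m inch '{"travel":[[0.7,-0.15,-4],[0.7,-0.15,-9],[0.7,-0.15,-12.4],[0.7,-0.15,-12.4],[0.7,-0.15,-12.4],[0.7,-0.15,-12.4],[0.7,-0.15,-12.4],[0.7,-0.15,-12.4],[0.7,-0.15,-12.4]],"delta_rot":[[0,0,0.01],[0,0,0.01],[0,0,0.01],[0,0,0.01],[0,0,0.01],[0,0,0.01],[0,0,0.01],[0,0,0.01],[0,0,0.01]],"claw":[5,5,5,5,1,1,1,1,1]}'
```

```text
time: 36.5
eef_pos: [0.755, -0.0639, 0.1433]
tcp_rot: [-179.9, 0.1, 121.6]
wrist_force: [-5.9, -3.1, 5.0]
finger_gap: 0.168
finger_force: 30.0
```

```bash
python3 -m inch '{"travel":[[0,0,0],[0,0,0],[0,0,0],[0,0,0],[0,0,0],[0,0,0],[0,0,0],[0,0,0],[0,0,0],[0,0,0]],"delta_rot":[[0,0,-0.17],[0,0,-0.34],[0,0,-0.51],[0,0,-0.68],[0,0,-0.85],[0,0,-1.02],[0,0,-1.19],[0,0,-1.36],[0,0,-1.5],[0,0,-1.56]],"claw":[1,1,1,1,1,1,1,1,1,1]}';python3 -m inch '{"travel":[[0,0,0],[0,0,0],[0,0,0],[0,0,0],[0,0,4],[0,0,9],[0,0,14],[0,0,14]],"delta_rot":[[0,0,0],[0,0,0],[0,0,0],[0,0,0],[0,0,0],[0,0,0],[0,0,0],[0,0,0]],"claw":[1,5,5,5,5,5,5,5]}'
python3 -m inch '{"travel":[[-5,-5,1],[-10,-10,1],[-16,-12,1],[-22,-12,1],[-26,-12,1]],"delta_rot":[[0,0,0],[0,0,0],[0,0,0],[0,0,0],[0,0,0]],"claw":[5,5,5,5,5]}'
python3 - <<'E'
from h import *
st()
mt=optics.camera_model('top');im2=cv2.cvtColor(optics.camera('top'),cv2.COLOR_RGB2BGR);cv2.imwrite('pics/top11.png',im2)
for c in dishes(im2,mt)[:7]:print(c.mean(0).round(),fit(c,mt,.026),fit(c,mt,.098))
sd=cv2.cvtColor(optics.camera('side'),cv2.COLOR_RGB2BGR)[150:410,190:450]
cv2.imwrite('pics/both11.png',np.hstack([cv2.resize(im2[100:330,150:500],(456,300)),cv2.resize(sd,(300,300))]))
E
```

```text
time: 37.75
eef_pos: [0.7545, -0.0637, 0.1433]
tcp_rot: [180.0, 0.2, 32.0]
wrist_force: [-5.4, -1.9, 6.2]
finger_gap: 0.168
finger_force: 30.0
time: 38.75
eef_pos: [0.7585, -0.0627, 0.2876]
tcp_rot: [179.6, -0.5, 32.2]
wrist_force: [-0.7, 0.2, 0.5]
finger_gap: 0.528
finger_force: 0.0
time: 39.38
eef_pos: [0.4935, -0.1827, 0.2902]
tcp_rot: [-179.9, 0.1, 32.1]
wrist_force: [-0.4, 0.4, 1.5]
finger_gap: 0.529
finger_force: 0.0
t39.38 pos [ 49.35 -18.27  29.02] rot [-1.7989e+02  8.0000e-02  3.2100e+01] gap 4.97 F [-0.4  0.4  1.5] ff 0.0
[446. 265.] [ 395.6 -375.5   75.   102.3  -51.3] [ 398.1 -352.2   71.5   97.7  -51.3]
[240. 218.] [558.8 261.3  85.3 124.4  32.4] [553.9 255.7  81.4 118.8  32.4]
[419. 195.] [ 611.1 -303.8   70.1  108.   -57.2] [ 603.8 -283.8   66.9  103.1  -57.2]
[518. 259.] [ 420.3 -649.8  209.7  802.6   -2.6] [ 421.7 -614.   200.1  766.2   -2.6]
[305. 175.] [685.2  57.6  85.9 124.9  33.2] [674.5  61.2  82.  119.2  33.2]
[280. 108.] [901.4 119.7  91.1 316.5 -83.2] [880.9 120.5  87.  302.1 -83.2]
[ 45. 108.] [950.6 915.8 321.6 468.3  26.4] [927.9 880.4 307.  447.1  26.4]
```

View pics/both11.png

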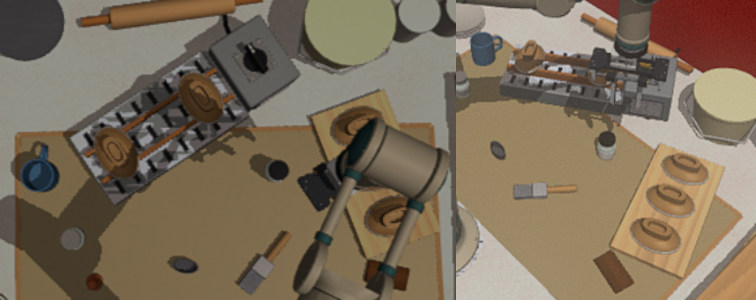

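The isolator bar at (254,62) lies across the rails again (on). The fresh dishes are on the rails, the dry ones are flat on the board, and the jars and mug are undisturbed. The arm is clear of everything.

```bash
python3 -c "
from plant import workorder;print(workorder.job_done())"
```

```text
the job is handed in; nothing more can be done
None
```

The changeover is done and handed in at about 39 s: isolator off first, three dry dishes moved to the ware board, both fresh dishes found laid on the rails within about 2 mm of their slots, isolator back on, jars and mug not disturbed.

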